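# Blow off a check weight held in tongs

## Task

On the air blow-off unit, first turn the regulator knob clockwise until its pointer meets the mark, then slide the lock fork fully home over the knob. Then take the tongs from their rest, close them on the middle-sized of the three check weights (the gripper's fingers must never touch that weight) and lift it off the stand. The program finishes while still holding it in the tongs, upright and still, about 5 cm above the unit's air outlet and centred over it; leave the other two weights and the other loose things on the desk where they are.

Things in the scene. Friction and masses are not known exactly. Their poses are not given: they have to be found in the camera images.
- air_unit: Fixed grey box 255 x 110 x 35 mm (x, y, z) with the regulator, lock and air outlet on its flat top (the deck, 35 mm above the desk). Origin: centre of its underside, right below the knob's axis. Its +x axis runs from the lock past the knob to the outlet; z up.
- knob (a joint): Regulator knob, rad, range 0 to 2.2; grows clockwise seen from above; starts between 0.2 and 0.8. At 1.6 the pointer meets the mark and the knob's grip bar lies along the air unit's x axis; at value q the pointer is turned 1.6 - q counter-clockwise (from above) from the unit's +x. Stays where it is left (friction about 0.05 N m).
- knob_grip (a point): On the knob's vertical axis, 65 mm above the desk, at the height to grip. The knob is a disc of 50 mm diameter, 8 mm thick, with an upright bar 46 mm long and 14 mm thick standing 43 to 75 mm above the desk; a white pointer line is on one end of the bar's top. This point turns with the knob: its x axis points along the pointer.
- mark (a point): The single white mark on the deck, 38 mm from the knob's axis on the unit's +x side.
- lock (a joint): Lock fork, m, range 0 (back, as it starts) to 0.055 (fully home, its two prongs on either side of the knob's bar); slides along the air unit's +x, friction about 1.5 N, stays where it is left.
- lock_tab (a point): Centre of the lock's upright aluminium tab, 66 mm above the desk; 100 mm from the knob's axis on the unit's -x side when back, 45 mm when home. Tab: 10 mm (unit x) by 26 mm (unit y), 49 to 79 mm above the desk. It stands on the fork plate (44 mm wide, top 49 mm above the desk, reaching 15 mm behind the tab's centre); two prongs reach 60 mm ahead.
- outlet (a point): Centre of the mouth of the upward air outlet, a funnel-shaped steel nozzle of 46 mm diameter, mouth 75 mm above the desk; 88 mm from the knob's axis on the unit's +x side. No air is simulated.
- rest: Fixed wooden tongs rest: base 140 x 75 x 6 mm with two cross bars (12 mm wide, tops 20 mm above the desk) at 50 mm behind and 55 mm ahead of its centre. Origin: centre of its underside.
- tongs: Loose steel spring tongs, 0.1 kg, balanced about the handles, 200 mm long, lying flat on the rest: two upright blades 22 mm high and 5 mm thick, hinged together at the rear end, springing apart sideways (along y). Origin: on the centre line at the handles, level with the underside; +x along the tongs to the jaws, y from blade to blade, z up. The hinge is 85 mm behind the origin, the jaws 62 to 99 mm ahead.
- tongs_grip (a point): Midway between the handles at the blades' mid height, 11 mm over the underside. Grip here from above, fingers outside the blades, closing along y. Flat handles 30 mm either way; 57 mm over their outsides when sprung open, 44 mm with the middle weight in the jaws. Held 51 to 53 mm apart they carry with open jaws. Spring: 5 N (open) to 7 N (closed) on each finger; 20 to 40 N grips the weight firmly.
- tongs_jaw (a point): Midway between the jaws at mid height, 80 mm ahead of tongs_grip. The jaws are flat, rubber-lined, 35 mm long and 22 mm high, 54 mm apart inside when open, 28 mm on the middle weight; at the tips the open tongs measure 66 mm over the outside. The jaws move 1.9 mm for each mm the handles move.
- tong_l (a joint): Closing angle of the left blade (rad): 0 sprung open, 0.079 with the jaws on the middle weight, 0.13 shut as far as it goes (the right blade mirrors it).
- stand: Fixed wooden block 90 x 250 x 30 mm (x, y, z); the three weights stand in a row along its y axis, 80 mm apart, in any order. Origin: centre of its underside.
- weight_m: The middle-sized check weight, to be lifted: steel cylinder of 28 mm diameter and 34 mm height with a neck and a knob of 18 mm diameter on top, 48 mm high in all, about 0.2 kg. Origin: centre of its underside (30 mm above the desk on the stand); z is its axis.
- weight_s: Small check weight: 22 mm diameter, 38 mm high in all, 0.1 kg, same form. Origin: centre of its underside. Leave it.
- weight_l: Large check weight: 38 mm diameter, 60 mm high in all, 0.5 kg, same form. Origin: centre of its underside. Leave it.
- tape: Roll of packing tape lying flat, 90 mm diameter, 48 mm high. Origin: centre of its underside. Leave it.
- notes: Block of note paper 76 x 76 x 50 mm. Origin: centre of its underside. Leave it.
- stapler: Stapler 140 x 36 x 50 mm. Origin: centre of its underside. Leave it.
- scanner: Hand-held code scanner lying on the desk, about 140 x 70 x 37 mm. Origin: underside of its handle. Leave it.
- pen_cup: Black pen cup with pens, 70 mm diameter, 140 mm high. Origin: centre of its underside. Leave it.
Mind the look-alikes: they are no part of the job. What is shaped like the weight_m but yellow is not meant. What is shaped like the tongs but green is not meant.

How it is judged:
On the way, in this order (a step that is already met when the one before it is completed fails the run):
1. the knob's pointer is at the mark, the lock still back (value of joint knob between 1.48 and 1.72 rad and value of joint lock below 0.015 m), for 0.2 s.
2. the lock is slid home with the knob still at the mark (value of joint knob between 1.48 and 1.72 rad and value of joint lock above 0.049 m), for 0.2 s.
3. the middle weight is lifted clear of the stand in the tongs (height (world z) of weight_m above 0.045 m and contact force between tongs and weight_m above 1 N and contact force between the fingers and tongs above 1 N and contact force between stand and weight_m below 0.05 N), for 0.3 s.
At the end, for the whole second after the job is handed in: Knob within 0.12 rad of the mark; lock within 6 mm of home; middle weight at rest, gripped only by the hand-held tongs (over 1 N), within 20 degrees of upright, underside 20 to 100 mm above the outlet and within 30 mm of its axis; tongs and weight clear of the unit (all of step 2 and horizontal distance between weight_m and outlet below 0.03 m and z of weight_m in the frame of outlet between 0.02 and 0.1 m and angle between weight_m's own z axis and vertical below 0.35 rad and contact force between tongs and weight_m above 1 N and contact force between the fingers and tongs above 1 N and contact force between each of air_unit, the arm and weight_m below 0.05 N and contact force between air_unit and tongs below 0.05 N and linear speed of weight_m below 0.03 m/s); the arm keeps its last pose, push and grip.
It fails at once if the gripper's fingers touch the middle weight (contact force between the fingers and weight_m above 0.5 N).
It fails at once if another weight is moved more than 15 mm or tipped (distance of any of weight_s, weight_l from where it was at the start of the episode above 0.015 m or angle between any of weight_s, weight_l's own z axis and vertical above 0.3 rad).
It fails at once if another loose thing on the desk is moved more than 30 mm (distance of any of tape, notes, stapler, scanner, pen_cup from where it was at the start of the episode above 0.03 m).
It also fails if it takes over 61 s, if anything falls off the work surface, if the arm or the gripper's body presses on something with over 40 N, if the wrist force passes 120 N, or if a joint passes its speed limit or range.

## Robot

A 7-joint arm with a two-finger parallel gripper is mounted at the origin on the work surface. World frame = base frame: x ahead of the robot, y to its left, z up, the work surface at z = 0. Lengths are in m, angles in rad, forces in N, time in s.
With the tool pointing down it reaches from about 0.425 to 0.875 m from the base axis. Payload 8.4 kg.
Tool frame: the origin (TCP) lies midway between the tips of the shut fingers; the grasp point (between the pads) lies 19 mm behind it; z points along the fingers, y is the direction in which the jaws open and shut (so a half turn about z gives the same grasp; the last joint's range is limited). The gripper opens to 85 mm and grips with 20 to 120 N. Pads are 22 mm wide; open, the fingers measure 114 mm over their backs; the gripper's body (76 mm by 85 mm) begins 54 mm behind the grasp point. The pads swing forward as they close: fully open they stand 13 mm farther back than shut.
Start: joints at [-1.335, 0.333, 0.04, 1.465, -0.013, 1.343, -0.059], TCP at [0.214, 0.614, 0.231] pointing down, gripper open.
Joint ranges: [-2.58, 2.58], [-0.38, 2.09], [-1.3, 1.39], [0.25, 2.4], [-1.5, 4.64], [0.08, 2.09], [-2.65, 2.65]. Speed limits (rad/s): [2.22, 2.22, 2.79, 2.79, 3.14, 3.14, 3.14].

## Interface

Orientations are given as a rotation vector (axis times angle).
In Python, from rig import sensors, cams, ticket gives the robot as it stands.
- The arm moves only by the tool move_arm, never from a script. Its argument "increments" is a list of rows, each a list of 7 numbers: the shift along the tool's x, y, z in mm, then the turn, a rotation vector about the tool's x, y, z in units of 5 degrees (1.0 is 5 degrees), then the opening in per cent of the stroke, from 0 (shut) to 100 (fully open). In form: [[x, y, z, rx, ry, rz, hand], ...]. A call has exactly 10 rows; each row shifts and turns the commanded pose from where the row before left it, along the tool's axes as they then stand; what a row does not reach is not made up. A row lasts 1/10 s, in which the tool goes at most 50 mm and 8.59 degrees, less where a joint would pass 70% of its speed; a pose out of reach is approached as far as the arm can. A call with a gripper value outside its range is refused whole. The fingers move at their own pace and stop on an object; "newtons" is the grip in N (left out, the last holds). Time passes only in rows, so rows that do not move let the fingers close, or fill a call up. It gives the time, the measured TCP pose, the force and the opening at its end, in the units of the state.
- sensors.read_state(): the state, without advancing time (a new reading comes with each control period).
- cams.camera(name): name is "scene" or "top"; returns (picture, depth): 420x560x3 uint8, blue, green, red; 420x560 float32, m along the optical axis (not along the pixel's ray), 0 where there is no reading.
- cams.calibration(name): a dict with "fx", "fy", "cx", "cy" (pixels), "distortion" ([k1, k2, p1, p2, k3] as OpenCV has them; the pictures are not rectified), "xyz" and "rotation" of the camera in the world. Camera axes: x right, y up, looking along -z (the intrinsics and any distortion apply to the point x, -y, -z); pixel columns grow to the right and rows downward; lengths in m; the calibration is good to about 2 mm. A picture is of the moment at which its call begins. calibration takes no time and is no camera call.
- ticket.close_job(): hands the job in, once; it reports no verdict.
The state is a dict: "clock": time; "joints": joint angles; "qvel": joint speeds; "joint_torque": joint torques, N m; "tool_pos": TCP position; "eef_rot": TCP orientation; "ft_force": force on the tool from outside, world axes, zero at the start; "ft_torque": the same for the moment, N m; "grip_width": finger opening in m.
Only numpy, scipy, OpenCV 4.12 (cv2) and the standard library are available. Lean on these libraries where they do the work, as an engineer would, in place of code of your own. Each camera call takes 0.05 s, during which the arm holds its last target.

## Working session

There is one attempt and no reset: what is moved stays moved. The work goes in short steps, Python scripts to look and compute and a tool call to move; the robot and the scene stay as the last step left them, time stands still between calls to the robot, and variables do not carry over. Pictures are saved under pics/ and viewed, and the job is handed in when it is done.

Besides the shell and the picture viewer there is one more tool, called by a JSON object that holds its "name" and its "arguments". move_arm: Moves the arm, as the interface text tells. Its arguments: {"type":"object","properties":{"increments":{"type":"array"},"newtons":{"type":"number"}},"required":["increments"]}

```bash
ls; mkdir -p pics; python3 - <<'E'
from rig import sensors,cams
import cv2,numpy as np
print(sensors.read_state())
for n in("scene","top"):
    p,d=cams.camera(n); cv2.imwrite(f"pics/{n}0.png",p); np.save(f"pics/{n}0.npy",d); print(cams.calibration(n))
E
```

```text
pics
{'clock': 0.0, 'joints': array([-1.33520791,  0.33390088,  0.03984752,  1.46631591, -0.01345429,
        1.34327302, -0.05848891]), 'qvel': array([-4.01129970e-04, -5.76337668e-04, -4.63254711e-04, -4.20836527e-04,
        9.33191464e-04, -1.91093105e-03, -2.00635527e-05]), 'joint_torque': array([-6.95503859e-04, -6.58561206e+01,  1.36448398e+00, -4.05561948e+01,
        1.65166712e-02,  1.25417850e-02, -9.10747531e-06]), 'tool_pos': array([0.21341051, 0.61347041, 0.2304055 ]), 'eef_rot': array([-5.23385472e-01, -3.09746055e+00,  2.53942705e-03]), 'ft_force': array([0.33867326, 0.06905694, 0.68965271]), 'ft_torque': array([-0.00699117, -0.04019937, -0.03394573]), 'grip_width': 0.085443117705468}
{'fx': 487.2380475952067, 'fy': 487.2380475952067, 'cx': 277.39504370856486, 'cy': 215.21373991687818, 'distortion': array([-0.01478394,  0.        ,  0.        ,  0.        ,  0.        ]), 'xyz': array([1.36683878, 0.65746875, 0.83051611]), 'rotation': array([0.52811306, 1.03464677, 2.01529352])}
{'fx': 534.0823828803744, 'fy': 534.0823828803744, 'cx': 277.838589792067, 'cy': 218.92279181491728, 'distortion': array([0.02690303, 0.        , 0.        , 0.        , 0.        ]), 'xyz': array([0.19419118, 0.05027091, 1.53956908]), 'rotation': array([ 0.16066715, -0.17047537, -1.68055404])}
```

View pics/scene0.png

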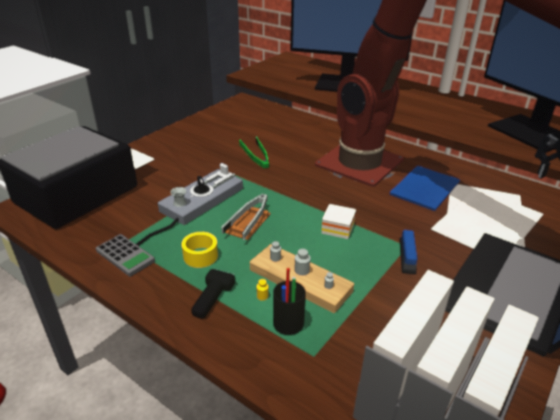

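View pics/top0.png

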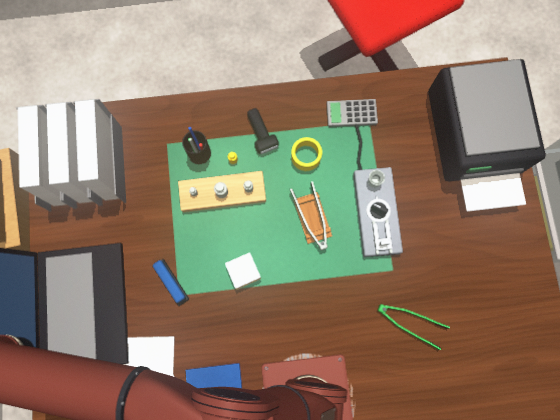

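The top view shows the air unit at (378,212), the tongs at (312,215), the stand at (222,191) and the weights at about (193,191), (221,189) and (248,186). The yellow and green look-alikes are at (232,157) and (415,325). I'll enlarge these areas.

```bash
cat > h.py <<'E'
import numpy as np,cv2
from rig import cams,sensors,ticket
from scipy.spatial.transform import Rotation as R
def w(name,uv,z):
    c=cams.calibration(name);K=np.array([[c['fx'],0,c['cx']],[0,c['fy'],c['cy']],[0,0,1]])
    p=cv2.undistortPoints(np.array(uv,float).reshape(-1,1,2),K,c['distortion']).reshape(-1,2)
    d=R.from_rotvec(c['rotation']).apply(np.c_[p[:,0],-p[:,1],-np.ones(len(p))])
    o=c['xyz'];return o+d*((z-o[2])/d[:,2])[:,None]
def px(name,P):
    c=cams.calibration(name);K=np.array([[c['fx'],0,c['cx']],[0,c['fy'],c['cy']],[0,0,1]])
    q=R.from_rotvec(c['rotation']).inv().apply(np.atleast_2d(P)-c['xyz'])*[1,-1,-1]
    return cv2.projectPoints(q,np.zeros(3),np.zeros(3),K,c['distortion'])[0].reshape(-1,2)
def crop(p,x0,y0,x1,y1,s,out,step=10):
    m=cv2.resize(p[y0:y1,x0:x1],None,fx=s,fy=s,interpolation=cv2.INTER_CUBIC)
    for x in range(-(-x0//step)*step,x1,step):
        cv2.line(m,((x-x0)*s,0),((x-x0)*s,5),(0,0,255),1);cv2.putText(m,str(x),((x-x0)*s+2,12),0,.35,(0,255,255),1)
    for y in range(-(-y0//step)*step,y1,step):
        cv2.line(m,(0,(y-y0)*s),(5,(y-y0)*s),(0,0,255),1);cv2.putText(m,str(y),(6,(y-y0)*s+4),0,.35,(0,255,255),1)
    cv2.imwrite(out,m)
E
python3 - <<'E'
from h import *
p=cv2.imread('pics/top0.png')
crop(p,345,160,410,262,6,'pics/c1.png',5)
crop(p,280,175,340,255,7,'pics/c2.png',5)
crop(p,170,140,270,220,8,'pics/c3.png',5)
p=cv2.imread('pics/scene0.png')
crop(p,240,230,360,340,6,'pics/c4.png',5)
E
```

```text
(no output)
```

View pics/c1.png

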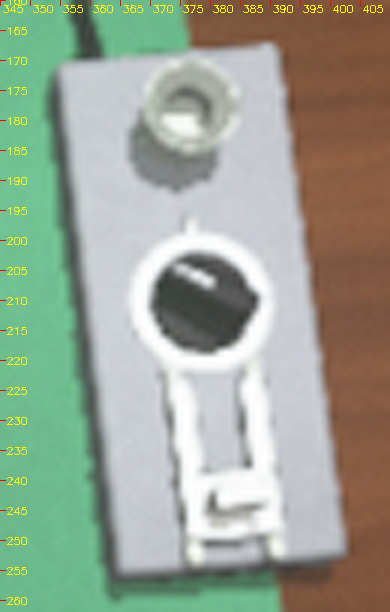

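View pics/c2.png

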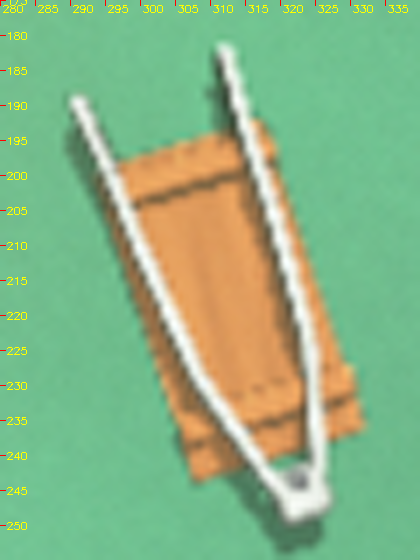

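View pics/c3.png

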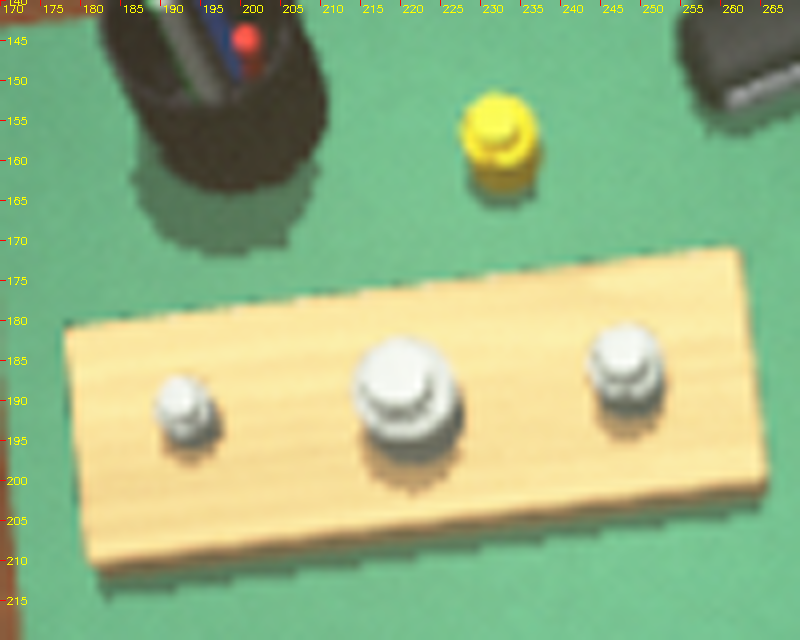

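View pics/c4.png

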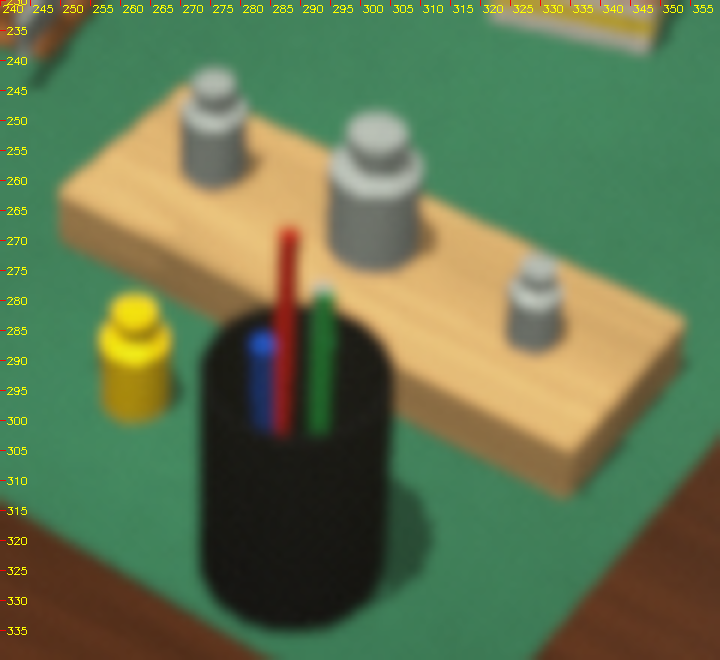

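```bash
cat > m.py <<'E'
from h import *
def c(x0,y0,s,L): return [(x0+(a+.5)/s-.5,y0+(b+.5)/s-.5) for a,b in L]
np.set_printoptions(precision=4,suppress=True)
def ang(a,b): d=b-a; return np.arctan2(d[1],d[0])
u=w('top',c(345,160,6,[(55,65),(275,45),(345,550),(120,575)]),.035)
print('unit corners',u[:,:2].tolist(),'c',u.mean(0), 'dims',np.linalg.norm(u-np.roll(u,1,0),axis=1),'ang',ang(u[3],u[0]),ang(u[2],u[1]))
print('outlet',w('top',c(345,160,6,[(191,107)]),.075))
print('disc',w('top',c(345,160,6,[(201,301)]),.043),'mark',w('top',c(345,160,6,[(192,224)]),.035))
b=w('top',c(345,160,6,[(177,264),(213,283)]),.075);print('pointer line',b,ang(b[1],b[0]))
b=w('top',c(345,160,6,[(168,262),(250,300)]),.075);print('tab',w('top',c(345,160,6,[(236,500)]),.079))
print('tongs L tip,R tip, hinge (z.042)')
t=w('top',c(280,175,7,[(78,100),(225,48),(306,500)]),.042);print(t)
m=(t[0]+t[1])/2;print('ang',ang(t[2],m),np.linalg.norm(m-t[2]),np.linalg.norm(t[0]-t[1]))
r=w('top',c(280,175,7,[(118,160),(262,118),(365,430),(195,482)]),.006);print('rest',r.mean(0),ang(r[3],r[0]),ang(r[2],r[1]))
s=w('top',c(170,140,8,[(65,325),(738,247),(768,484),(92,564)]),.03);print('stand',s,s.mean(0),'ang y',ang(s[1],s[0]),ang(s[2],s[3]),np.linalg.norm(s-np.roll(s,1,0),axis=1))
print('weights',w('top',c(170,140,8,[(183,398)]),.068),w('top',c(170,140,8,[(398,373)]),.09),w('top',c(170,140,8,[(626,350)]),.078))
# scene view
q=lambda L,z:w('scene',c(240,230,6,L),z)
print('scene weight tops m l s',q([(215,83)],.078),q([(377,133)],.09),q([(540,266)],.068))
E
python3 m.py
```

```text
unit corners [[0.6280448041591902, -0.215218979280763], [0.6254342866418559, -0.323154622843357], [0.3756121903522806, -0.3164520052416639], [0.3761069844470532, -0.20937781648925835]] c [ 0.5013 -0.2661  0.035 ] dims [0.252  0.108  0.2499 0.1071] ang -0.023180785296188982 -0.02682312796681996
outlet [[ 0.5884 -0.269   0.075 ]]
disc [[ 0.5012 -0.266   0.043 ]] mark [[ 0.5411 -0.2693  0.035 ]]
pointer line [[ 0.5135 -0.2508  0.075 ]
 [ 0.5025 -0.2661  0.075 ]] 0.9467546492228217
tab [[ 0.399  -0.2599  0.079 ]]
tongs L tip,R tip, hinge (z.042)
[[ 0.5924 -0.0248  0.042 ]
 [ 0.6074 -0.0881  0.042 ]
 [ 0.4154 -0.0962  0.042 ]]
ang 0.21242508910541846 0.18876815259217572 0.06504922533114363
rest [ 0.5099 -0.0815  0.006 ] 0.10519118419567942 0.17936306390559836
stand [[0.6605 0.3007 0.03  ]
 [0.6612 0.0524 0.03  ]
 [0.5707 0.0514 0.03  ]
 [0.5697 0.298  0.03  ]] [0.6155 0.1756 0.03  ] ang y 1.5739148348318186 1.5750163694198018 [0.0908 0.2483 0.0905 0.2466]
weights [[0.6169 0.2548 0.068 ]] [[0.6108 0.176  0.09  ]] [[0.6132 0.0959 0.078 ]]
scene weight tops m l s [[0.615  0.0967 0.078 ]] [[0.6133 0.1756 0.09  ]] [[0.619  0.2565 0.068 ]]
```

The weights are small at (192,191), large at (221,188) and middle at (248,185). The middle one is 28 mm wide and sits between the other two in size in the crop, so it is weight_m at about (0.614, 0.096). The yellow one at (232,157) stands off the stand and is excluded, as are the green tongs at (415,325). The real tongs are the steel ones on the rest at (312,215).

```bash
cat >> h.py <<'E'
def delta(target,yaw_y=None):
    "shift in tool axes (mm) to target TCP, and rz in 5deg units to bring tool y to world angle yaw_y (mod pi)"
    s=sensors.read_state();r=R.from_rotvec(s['eef_rot']);M=r.as_matrix()
    d=r.inv().apply(np.array(target)-s['tool_pos'])*1000
    a=np.arctan2(M[1,1],M[0,1]);print('t',s['clock'],'pos',s['tool_pos'].round(4),'yAng',a.round(4),'z',M[:,2].round(3),'w',s['grip_width'].round(4),'F',s['ft_force'].round(1),'j',s['joints'].round(2))
    print('tool shift mm',d.round(1))
    if yaw_y is not None:
        e=(yaw_y-a+np.pi/2)%np.pi-np.pi/2
        print('rz units',(-e/np.radians(5)).round(2))
E
python3 - <<'E'
from h import *
s=sensors.read_state();print(R.from_rotvec(s['eef_rot']).as_matrix().round(3))
delta([.45,.40,.23],-.624);delta([.5012,-.266,.16],-.624)
E
```

```text
[[-0.944  0.329 -0.   ]
 [ 0.329  0.944 -0.001]
 [-0.    -0.001 -1.   ]]Traceback (most recent call last):
  File "<stdin>", line 3, in <module>
  File "h.py", line 24, in delta
    a=np.arctan2(M[1,1],M[0,1]);print('t',s['clock'],'pos',s['tool_pos'].round(4),'yAng',a.round(4),'z',M[:,2].round(3),'w',s['grip_width'].round(4),'F',s['ft_force'].round(1),'j',s['joints'].round(2))
                                                                                                                            ^^^^^^^^^^^^^^^^^^^^^
AttributeError: 'float' object has no attribute 'round'
```

```bash
sed -i "s/s=sensors.read_state();r=R/s={k:np.asarray(v) for k,v in sensors.read_state().items()};r=R/" h.py; python3 - <<'E'
from h import *
delta([.5012,-.266,.16],-.624)
M=np.eye(4);s=sensors.read_state();M[:3,:3]=R.from_rotvec(s['eef_rot']).as_matrix();M[:3,3]=s['tool_pos']
for i in range(20):
    T=np.eye(4);T[:3,:3]=R.from_rotvec([0,0,np.radians(5)]).as_matrix();T[:3,3]=[-48,-4,0];T[:3,3]/=1000
    M=M@T
    if i%3==1: print(M[:3,3],np.hypot(*M[:2,3]))
print(M)
E
```

```text
t 0.1 pos [0.2135 0.6135 0.2305] yAng 1.236 z [-0.    -0.001 -1.   ] w 0.0856 F [ 0.3  0.5 -0. ] j [-1.34  0.33  0.04  1.47 -0.01  1.34 -0.06]
tool shift mm [-560.7 -736.    71.7]
rz units -14.69
[0.29963725 0.57063574 0.23054943] 0.6445212391165982
[0.41173386 0.48003476 0.23063454] 0.6324224350299119
[0.4965616  0.36350823 0.23076705] 0.6153955281241443
[0.54833961 0.22899725 0.23093793] 0.594235699018423
[0.56353929 0.08566852 0.23113554] 0.570013711006783
[ 0.54112483 -0.05671035  0.23134641] 0.5440883569519066
[ 0.48262371 -0.18843647  0.23155616] 0.5181061174417484
[[ 4.87599098e-01  8.73067563e-01 -3.88393340e-04  4.82623711e-01]
 [ 8.73066479e-01 -4.87599125e-01 -1.41989099e-03 -1.88436468e-01]
 [-1.42904102e-03  3.53244360e-04 -9.99998917e-01  2.31556164e-01]
 [ 0.00000000e+00  0.00000000e+00  0.00000000e+00  1.00000000e+00]]
```

{"name": "move_arm", "arguments": {"increments": [[-48,-2,0,0,0,1,45],[-48,-2,0,0,0,1,45],[-48,-2,0,0,0,1,45],[-48,-2,0,0,0,1,45],[-48,-2,0,0,0,1,45],[-48,-2,0,0,0,1,45],[-48,-2,0,0,0,1,45],[-48,-2,0,0,0,1,45],[-48,-2,0,0,0,1,45],[-48,-2,0,0,0,1,45]], "newtons": 40}}

```text
clock: 1.1
tool_pos: [0.5488, 0.2882, 0.2308]
eef_rot: [-1.788, -2.583, 0.001]
ft_force: [1.3, 0.8, 0.3]
grip_width: 0.0386
```

{"name": "move_arm", "arguments": {"increments": [[-48,-2,0,0,0,1,45],[-48,-2,0,0,0,1,45],[-48,-2,0,0,0,1,45],[-48,-2,0,0,0,1,45],[-48,-2,0,0,0,1,45],[-48,-2,0,0,0,1,45],[-48,-2,0,0,0,1,45],[-48,-2,0,0,0,1,45],[-48,-2,0,0,0,1,45],[0,0,0,0,0,1,45]]}}

```text
clock: 2.1
tool_pos: [0.5334, -0.1391, 0.2317]
eef_rot: [2.719, 1.571, -0.002]
ft_force: [-0.1, 0.2, 0.3]
grip_width: 0.0382
```

```bash
python3 - <<'E'
from h import *
delta([.5012,-.266,.12],-.624)
p,d=cams.camera('top');cv2.imwrite('pics/t1.png',p)
crop(p,280,160,410,260,6,'pics/t1c.png',5)
E
```

```text
t 2.1 pos [ 0.5334 -0.1391  0.2317] yAng -0.5233 z [-0.    -0.002 -1.   ] w 0.0382 F [-0.1  0.2  0.3] j [-0.48  0.15  0.73  1.74 -0.1   1.3  -0.25]
tool shift mm [-125.8   35.5  111.9]
rz units 1.15
```

View pics/t1c.png

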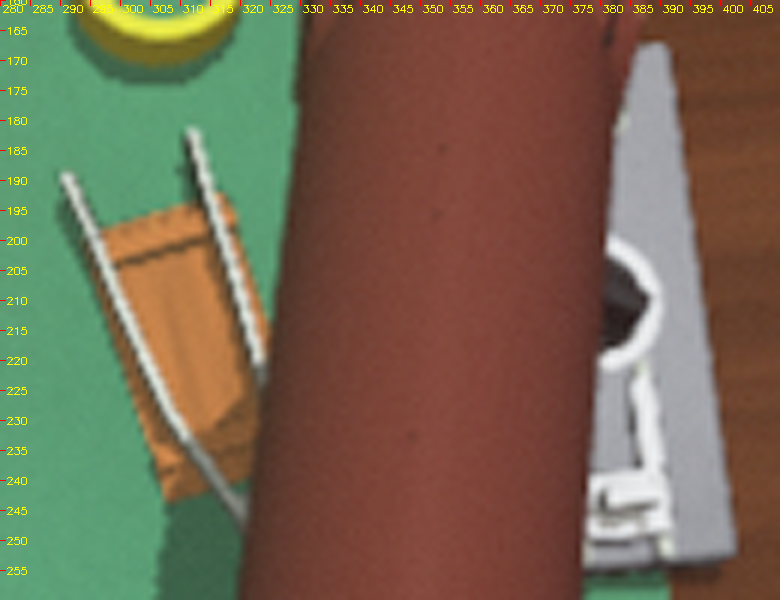

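The crop shows the arm covering the knob area, roughly columns 325–375. The lock tab at (388,245) and half of the knob at (383,210) are still visible and undisturbed.

{"name": "move_arm", "arguments": {"increments": [[-25,7,22,0,0,0,45],[-25,7,22,0,0,0,45],[-25,7,22,0,0,0,45],[-25,7,22,0,0,0,45],[-26,7.5,24,0,0,0,45],[0,0,0,0,0,1.15,45],[0,0,0,0,0,0,45],[0,0,0,0,0,0,45],[0,0,0,0,0,0,45],[0,0,0,0,0,0,45]]}}

```text
clock: 3.15
tool_pos: [0.5067, -0.2577, 0.1198]
eef_rot: [2.783, 1.456, 0.001]
ft_force: [0.2, -0.2, -0.3]
grip_width: 0.0383
```

```bash
python3 - <<'E'
from h import *
delta([.5012,-.266,.05],-.624)
p,d=cams.camera('scene');cv2.imwrite('pics/s2.png',p)
crop(p,140,140,270,240,6,'pics/s2c.png',5)
E
```

```text
t 3.15 pos [ 0.5067 -0.2577  0.1198] yAng -0.6067 z [ 0.001  0.    -1.   ] w 0.0383 F [ 0.2 -0.2 -0.3] j [-0.27  0.32  0.79  1.83 -0.25  1.09  0.01]
tool shift mm [-10.    0.1  69.8]
rz units 0.2
```

View pics/s2c.png

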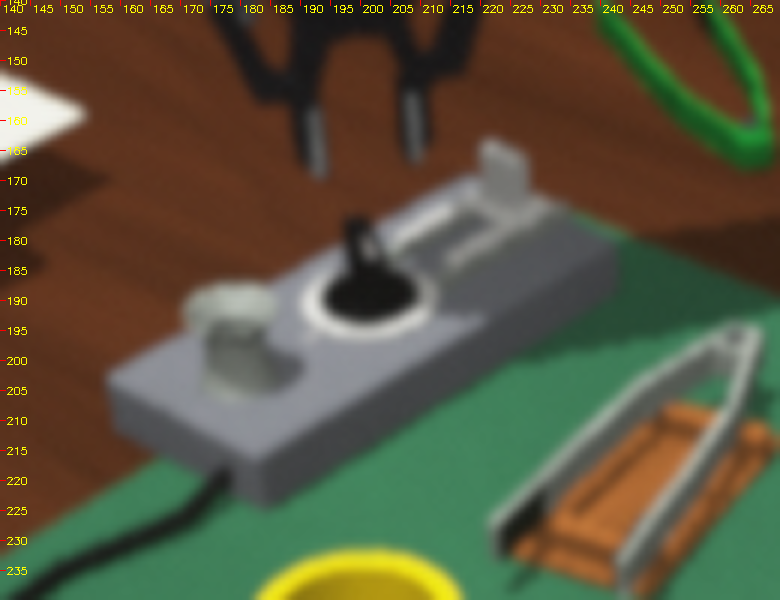

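The scene crop shows the bar at (200,183), seen end-on towards the camera, with the open fingers above it at (192,165) and (208,160). I'll correct the offset and go down.

{"name": "move_arm", "arguments": {"increments": [[-10,0,0,0,0,0.2,45],[0,0,0,0,0,0,45],[0,0,12,0,0,0,45],[0,0,12,0,0,0,45],[0,0,12,0,0,0,45],[0,0,12,0,0,0,45],[0,0,12,0,0,0,45],[0,0,10,0,0,0,45],[0,0,0,0,0,0,45],[0,0,0,0,0,0,45]]}}

```text
clock: 4.2
tool_pos: [0.5002, -0.2669, 0.0493]
eef_rot: [2.799, 1.428, -0.001]
ft_force: [1.2, 0.4, 0.4]
grip_width: 0.0388
```

```bash
python3 - <<'E'
from h import *
delta([.5012,-.266,.05],-.624)
p,d=cams.camera('scene');cv2.imwrite('pics/s3.png',p)
crop(p,150,140,250,220,8,'pics/s3c.png',5)
E
```

```text
t 4.2 pos [ 0.5002 -0.2669  0.0493] yAng -0.6274 z [-0. -0. -1.] w 0.0388 F [1.2 0.4 0.4] j [-0.21  0.41  0.75  1.89 -0.34  0.96  0.07]
tool shift mm [ 1.3  0.3 -0.7]
rz units -0.04
```

View pics/s3c.png

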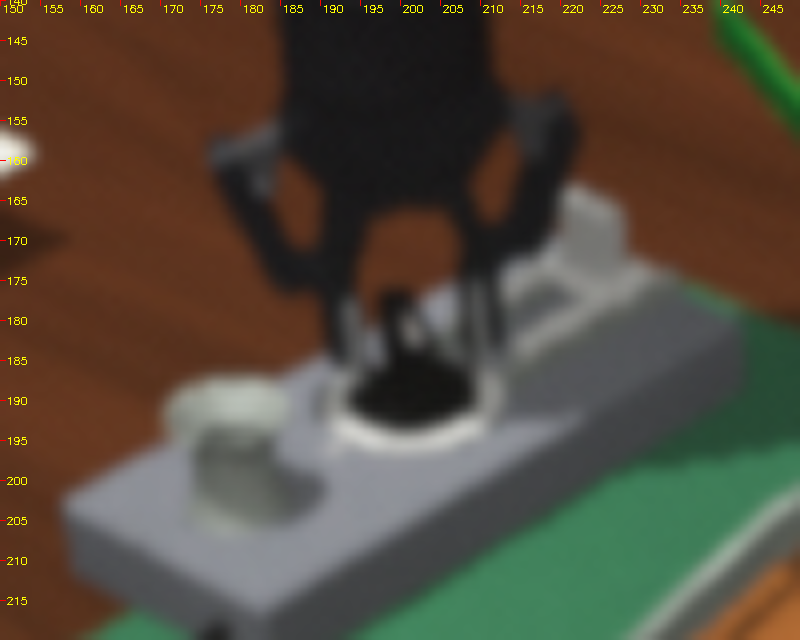

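The fingers at (193,182) and (209,180) straddle the bar at (199,182). Closing now.

{"name": "move_arm", "arguments": {"increments": [[0,0,0,0,0,0,25],[0,0,0,0,0,0,10],[0,0,0,0,0,0,10],[0,0,0,0,0,0,10],[0,0,0,0,0,0,10],[0,0,0,0,0,0,10],[0,0,0,0,0,0,10],[0,0,0,0,0,0,10],[0,0,0,0,0,0,10],[0,0,0,0,0,0,10]]}}

```text
clock: 5.25
tool_pos: [0.502, -0.2684, 0.0504]
eef_rot: [2.794, 1.425, 0.003]
ft_force: [5.5, -6.4, -3.7]
grip_width: 0.0131
```

```bash
python3 - <<'E'
from h import *
delta([.5012,-.266,.05],-1.596)
E
```

```text
t 5.25 pos [ 0.502  -0.2684  0.0504] yAng -0.6275 z [ 0.004 -0.003 -1.   ] w 0.0131 F [ 5.5 -6.4 -3.7] j [-0.21  0.41  0.75  1.89 -0.34  0.96  0.07]
tool shift mm [ 1.4 -2.1  0.4]
rz units 11.1
```

{"name": "move_arm", "arguments": {"increments": [[0.5,1.5,0,0,0,0,10],[0,0,0,0,0,1.3,10],[0,0,0,0,0,1.3,10],[0,0,0,0,0,1.3,10],[0,0,0,0,0,1.3,10],[0,0,0,0,0,1.3,10],[0,0,0,0,0,1.3,10],[0,0,0,0,0,1.3,10],[0,0,0,0,0,1.3,10],[0,0,0,0,0,0.8,10]]}}

```text
clock: 6.25
tool_pos: [0.502, -0.2674, 0.0503]
eef_rot: [-3.141, 0.06, -0.001]
ft_force: [-2.7, 0.4, 8.7]
grip_width: 0.0132
```

{"name": "move_arm", "arguments": {"increments": [[0,0,0,0,0,0,10],[0,0,0,0,0,0,10],[0,0,0,0,0,0,10],[0,0,0,0,0,0,10],[0,0,0,0,0,0,10],[0,0,0,0,0,0,10],[0,0,0,0,0,0,10],[0,0,0,0,0,0,10],[0,0,0,0,0,0,10],[0,0,0,0,0,0,10]]}}

```text
clock: 7.25
tool_pos: [0.502, -0.2674, 0.0503]
eef_rot: [-3.141, 0.054, -0.001]
ft_force: [-2.4, 0.2, 7.4]
grip_width: 0.0128
```

```bash
python3 - <<'E'
from h import *
delta([.5012,-.266,.05],-1.596)
p,d=cams.camera('scene');crop(p,150,140,250,220,8,'pics/s4c.png',5)
E
```

```text
t 7.25 pos [ 0.502  -0.2674  0.0503] yAng -1.6049 z [ 0.001  0.    -1.   ] w 0.0128 F [-2.4  0.2  7.4] j [-0.36  0.5   0.97  1.9  -0.49  1.   -0.78]
tool shift mm [-0.8 -1.4  0.3]
rz units -0.1
```

View pics/s4c.png

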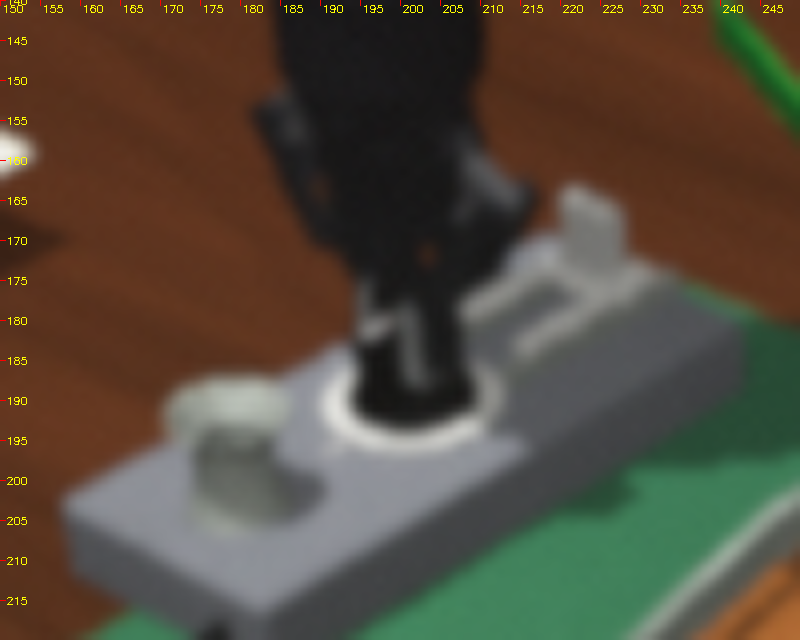

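The bar now lies along the unit, with the pointer at (197,181) towards the outlet. Releasing, going up and moving back over the tab.

{"name": "move_arm", "arguments": {"increments": [[0,0,0,0,0,0,45],[0,0,0,0,0,0,55],[0,0,0,0,0,0,55],[0,0,0,0,0,0,55],[0,0,-20,0,0,0,55],[0,0,-30,0,0,0,55],[0,0,-10,0,0,0,55],[-50,0,0,0,0,0,55],[-50,0,0,0,0,0,55],[0,0,0,0,0,0,55]]}}

```text
clock: 8.3
tool_pos: [0.3955, -0.2626, 0.1076]
eef_rot: [-3.133, 0.059, 0.002]
ft_force: [0.8, -0.7, 0.2]
grip_width: 0.0467
```

```bash
python3 - <<'E'
from h import *
delta([.402,-.2645,.054],-1.596)
p,d=cams.camera('scene');crop(p,150,140,250,220,8,'pics/s5c.png',5)
p,d=cams.camera('top');crop(p,345,160,410,262,6,'pics/t5c.png',5)
E
```

```text
t 8.3 pos [ 0.3955 -0.2626  0.1076] yAng -1.6086 z [-0.001  0.008 -1.   ] w 0.0467 F [ 0.8 -0.7  0.2] j [-0.62  0.16  1.22  2.06 -0.19  1.03 -0.91]
tool shift mm [ 6.6  2.1 53.6]
rz units -0.14
```

View pics/s5c.png

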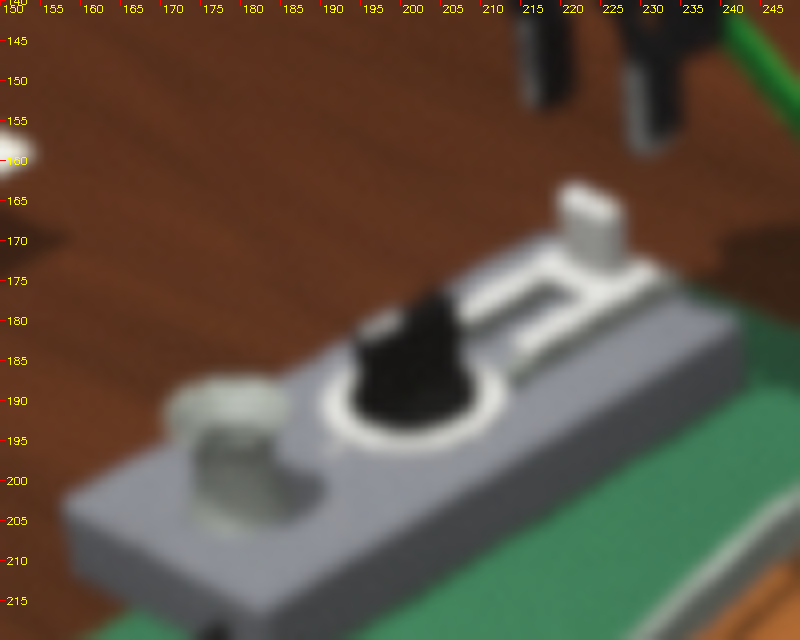

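View pics/t5c.png

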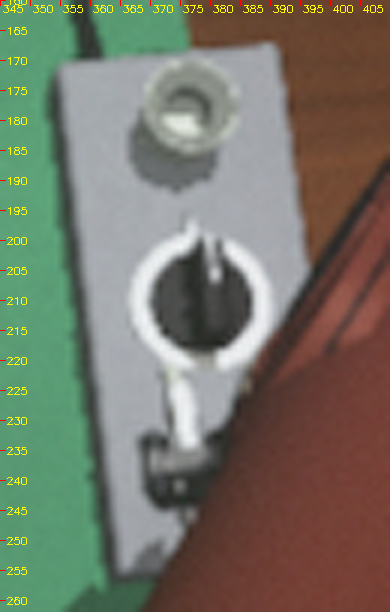

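The top crop shows the pointer line running from (210,243) to (216,280) in the enlargement. The mark is at (192,225), lower on the deck, so parallax offsets it. I'll check the angle.

```bash
python3 - <<'E'
from m import *
print('-----')
b=w('top',c(345,160,6,[(210,240),(216,281)]),.075);print(b,ang(b[1],b[0]))
E
```

```text
unit corners [[0.6280448041591902, -0.215218979280763], [0.6254342866418559, -0.323154622843357], [0.3756121903522806, -0.3164520052416639], [0.3761069844470532, -0.20937781648925835]] c [ 0.5013 -0.2661  0.035 ] dims [0.252  0.108  0.2499 0.1071] ang -0.023180785296188982 -0.02682312796681996
outlet [[ 0.5884 -0.269   0.075 ]]
disc [[ 0.5012 -0.266   0.043 ]] mark [[ 0.5411 -0.2693  0.035 ]]
pointer line [[ 0.5135 -0.2508  0.075 ]
 [ 0.5025 -0.2661  0.075 ]] 0.9467546492228217
tab [[ 0.399  -0.2599  0.079 ]]
tongs L tip,R tip, hinge (z.042)
[[ 0.5924 -0.0248  0.042 ]
 [ 0.6074 -0.0881  0.042 ]
 [ 0.4154 -0.0962  0.042 ]]
ang 0.21242508910541846 0.18876815259217572 0.06504922533114363
rest [ 0.5099 -0.0815  0.006 ] 0.10519118419567942 0.17936306390559836
stand [[0.6605 0.3007 0.03  ]
 [0.6612 0.0524 0.03  ]
 [0.5707 0.0514 0.03  ]
 [0.5697 0.298  0.03  ]] [0.6155 0.1756 0.03  ] ang y 1.5739148348318186 1.5750163694198018 [0.0908 0.2483 0.0905 0.2466]
weights [[0.6169 0.2548 0.068 ]] [[0.6108 0.176  0.09  ]] [[0.6132 0.0959 0.078 ]]
scene weight tops m l s [[0.615  0.0967 0.078 ]] [[0.6133 0.1756 0.09  ]] [[0.619  0.2565 0.068 ]]
-----
[[ 0.5232 -0.2679  0.075 ]
 [ 0.5033 -0.2677  0.075 ]] -0.013396386468464182
```

The angle is good, q ≈ 1.6. Next, going down onto the tab.

{"name": "move_arm", "arguments": {"increments": [[6.5,2,0,0,0,-0.1,55],[0,0,0,0,0,0,55],[0,0,10,0,0,0,55],[0,0,10,0,0,0,55],[0,0,10,0,0,0,55],[0,0,12,0,0,0,55],[0,0,12,0,0,0,55],[0,0,0,0,0,0,55],[0,0,0,0,0,0,55],[0,0,0,0,0,0,55]]}}

```text
clock: 9.4
tool_pos: [0.4085, -0.2663, 0.0557]
eef_rot: [3.141, -0.04, 0.001]
ft_force: [0.7, 0.1, 0.1]
grip_width: 0.0467
```

```bash
python3 - <<'E'
from h import *
delta([.402,-.2645,.054],-1.596)
p,d=cams.camera('scene');crop(p,170,130,270,210,8,'pics/s6c.png',5)
E
```

```text
t 9.4 pos [ 0.4085 -0.2663  0.0557] yAng -1.5961 z [ 0.001 -0.    -1.   ] w 0.0467 F [0.7 0.1 0.1] j [-0.47  0.32  1.1   2.09 -0.35  0.94 -0.77]
tool shift mm [-6.5 -1.6  1.7]
rz units -0.0
```

View pics/s6c.png

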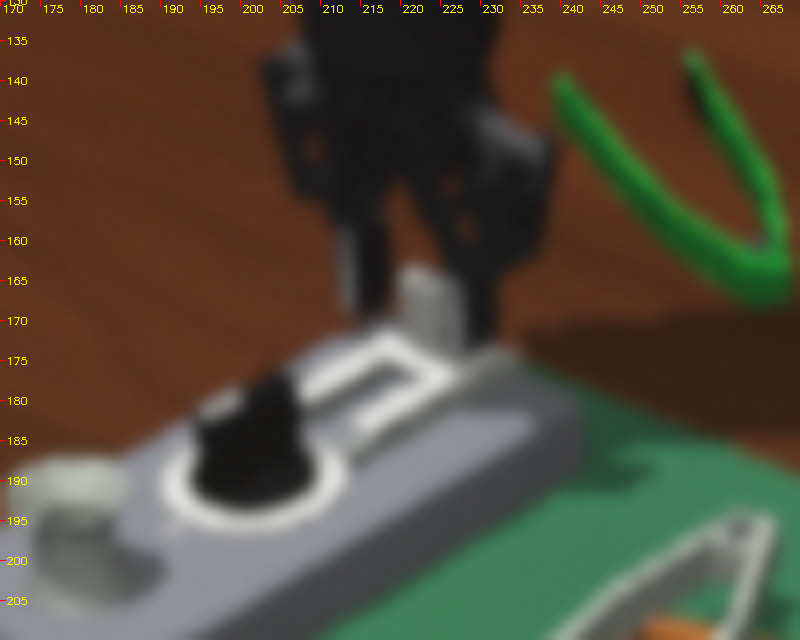

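The fingers at (214,163) and (230,165) straddle the tab at (223,167). I'll shift back 6.5 mm and close on it.

{"name": "move_arm", "arguments": {"increments": [[-6.5,-1.5,1,0,0,0,55],[0,0,0,0,0,0,55],[0,0,0,0,0,0,20],[0,0,0,0,0,0,20],[0,0,0,0,0,0,20],[0,0,0,0,0,0,20],[0,0,0,0,0,0,20],[0,0,0,0,0,0,20],[0,0,0,0,0,0,20],[0,0,0,0,0,0,20]]}}

```text
clock: 10.45
tool_pos: [0.4022, -0.2648, 0.0547]
eef_rot: [3.141, -0.04, 0.001]
ft_force: [-0.5, -0.4, 5.9]
grip_width: 0.0248
```

```bash
python3 - <<'E'
from h import *
delta([.457,-.266,.055],-1.596)
E
```

```text
t 10.45 pos [ 0.4022 -0.2648  0.0547] yAng -1.596 z [ 0.001 -0.001 -1.   ] w 0.0248 F [-0.5 -0.4  5.9] j [-0.48  0.3   1.11  2.1  -0.34  0.93 -0.78]
tool shift mm [54.8 -0.2 -0.2]
rz units -0.0
```

Gripped, with the width at about 25 mm. Sliding the lock 55 mm along tool x.

{"name": "move_arm", "arguments": {"increments": [[8,0,0,0,0,0,20],[8,0,0,0,0,0,20],[8,0,0,0,0,0,20],[8,0,0,0,0,0,20],[8,0,0,0,0,0,20],[8,0,0,0,0,0,20],[7,0,0,0,0,0,20],[0,0,0,0,0,0,20],[0,0,0,0,0,0,20],[0,0,0,0,0,0,20]]}}

```text
clock: 11.45
tool_pos: [0.4569, -0.2663, 0.0547]
eef_rot: [3.141, -0.04, 0.0]
ft_force: [-2.3, -1.5, 6.8]
grip_width: 0.0251
```

```bash
python3 - <<'E'
from h import *
delta([.457,-.266,.055],-1.596)
p,d=cams.camera('scene');crop(p,150,130,250,210,8,'pics/s7c.png',5)
E
```

```text
t 11.45 pos [ 0.4569 -0.2663  0.0547] yAng -1.5962 z [ 0.    -0.001 -1.   ] w 0.0251 F [-2.3 -1.5  6.8] j [-0.41  0.41  1.03  1.99 -0.43  0.97 -0.77]
tool shift mm [ 0.  -0.3 -0.3]
rz units -0.0
```

View pics/s7c.png

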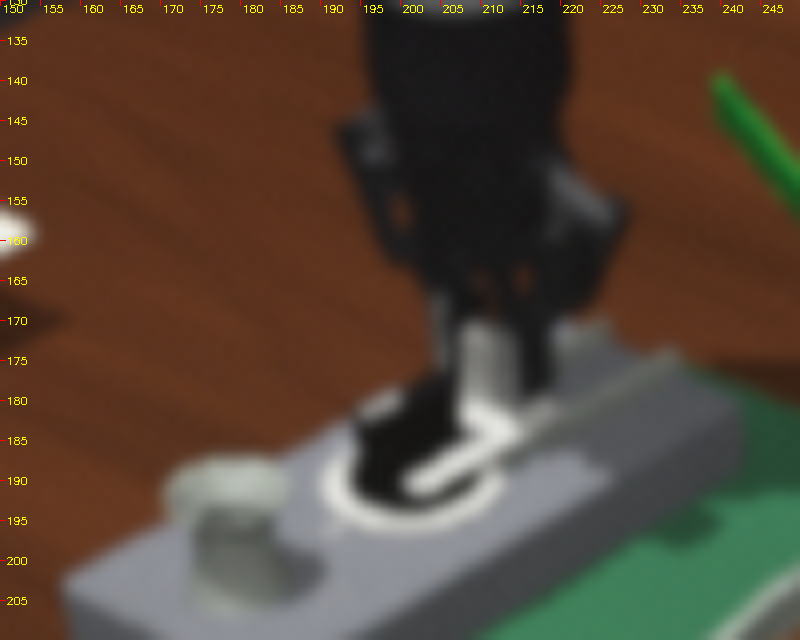

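The lock is home: the fork is pushed up to the bar, with the tab at (209,174). Now releasing and going up, and refining the tongs pose from the first pictures.

{"name": "move_arm", "arguments": {"increments": [[0,0,0,0,0,0,60],[0,0,0,0,0,0,60],[0,0,0,0,0,0,60],[0,0,0,0,0,0,60],[0,0,-20,0,0,0,60],[0,0,-35,0,0,0,60],[0,0,-30,0,0,0,100],[0,-40,0,0,0,0,100],[0,-40,0,0,0,0,100],[0,0,0,0,0,0,100]]}}

```text
clock: 12.5
tool_pos: [0.4601, -0.1789, 0.1389]
eef_rot: [-3.138, 0.024, 0.001]
ft_force: [0.6, 1.1, -0.1]
grip_width: 0.0853
```

```bash
python3 - <<'E'
from h import *
delta([.5031,-.0774,.10],-1.358)
p=cv2.imread('pics/scene0.png');crop(p,215,185,280,245,10,'pics/s8c.png',5)
p,d=cams.camera('top');crop(p,280,160,410,260,6,'pics/t8c.png',5)
p=cv2.imread('pics/top0.png');crop(p,283,178,333,252,8,'pics/t0d.png',5)
E
```

```text
t 12.5 pos [ 0.4601 -0.1789  0.1389] yAng -1.5863 z [-0.     0.003 -1.   ] w 0.0853 F [ 0.6  1.1 -0.1] j [-0.81  0.16  1.2   1.99 -0.17  1.1  -1.12]
tool shift mm [  41.5 -102.    39.2]
rz units -2.62
```

View pics/s8c.png

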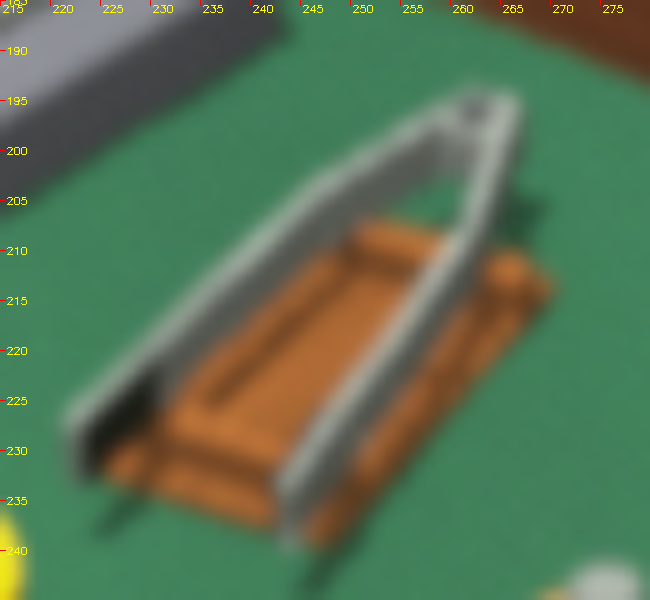

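View pics/t8c.png

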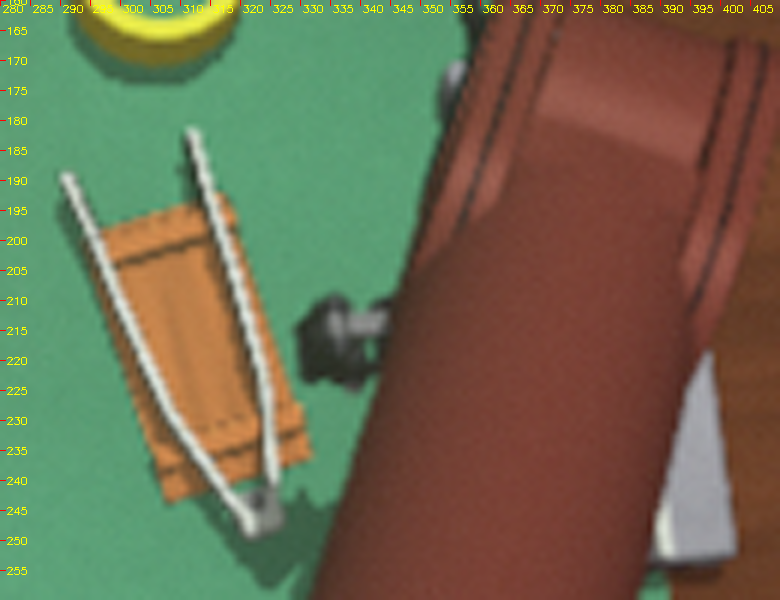

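View pics/t0d.png

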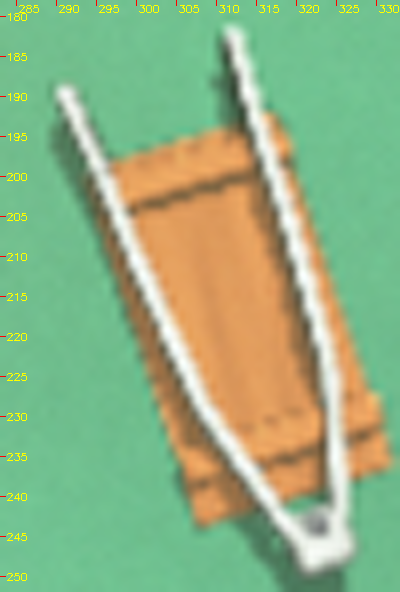

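```bash
python3 - <<'E' | sed -n '/-----/,$p'
from m import *
print('-----')
b=w('top',c(283,178,8,[(64,90),(231,28),(205,408),(334,378),(318,523)]),.042)
mt=(b[0]+b[1])/2;mb=(b[2]+b[3])/2
print('tip',mt,'bend',mb,'hinge',b[4],'ang',ang(mb,mt),ang(b[4],mt),'len',np.linalg.norm(mt-mb),np.linalg.norm(mt-b[4]), np.linalg.norm(b[2]-b[3]))
for q in (lambda a:mt-np.r_[np.cos(a),np.sin(a),0]*.0975,):
  for a in (.20,.22,ang(b[4],mt)): print(a,q(a), b[4]+.085*np.r_[np.cos(a),np.sin(a),0])
e=w('scene',c(215,185,10,[(70,415),(285,480),(472,110)]),.042)
m=(e[0]+e[1])/2;print('scene tip',m,'hinge',e[2],ang(e[2],m),np.linalg.norm(m-e[2]))
E
```

```text
-----
tip [ 0.6006 -0.0559  0.042 ] bend [ 0.473  -0.0837  0.042 ] hinge [ 0.4244 -0.0946  0.042 ] ang 0.21476530006921898 0.2165855866887842 len 0.13061763645809193 0.18040046015760852 0.0474278059838523
0.2 [ 0.505  -0.0752  0.042 ] [ 0.5077 -0.0777  0.042 ]
0.22 [ 0.5054 -0.0771  0.042 ] [ 0.5074 -0.0761  0.042 ]
0.2165855866887842 [ 0.5054 -0.0768  0.042 ] [ 0.5074 -0.0764  0.042 ]
scene tip [ 0.6009 -0.0586  0.042 ] hinge [ 0.423  -0.0981  0.042 ] 0.21868583983192497 0.18224951654407207
```

The tongs' origin is at about (0.506, −0.078) with yaw 0.216. The top and scene views agree within 3 mm.

{"name": "move_arm", "arguments": {"increments": [[11.5,-27,0,0,0,0,100],[11.5,-27,0,0,0,0,100],[11.5,-27,0,0,0,0,100],[11.5,-27,0,0,0,0,100],[0,0,20,0,0,-1.3,100],[0,0,25,0,0,-1.35,100],[0,0,20,0,0,0,100],[0,0,0,0,0,0,100],[0,0,0,0,0,0,100],[0,0,0,0,0,0,100]]}}

```text
clock: 13.55
tool_pos: [0.5082, -0.0798, 0.0754]
eef_rot: [3.125, 0.321, 0.002]
ft_force: [0.1, -0.2, 0.0]
grip_width: 0.0854
```

```bash
python3 - <<'E'
from h import *
delta([.506,-.078,.012],-1.355)
p,d=cams.camera('scene');crop(p,200,160,290,250,6,'pics/s9c.png',5)
E
```

```text
t 13.55 pos [ 0.5082 -0.0798  0.0754] yAng -1.366 z [ 0.001 -0.    -1.   ] w 0.0854 F [ 0.1 -0.2  0. ] j [-0.8   0.32  1.02  2.01 -0.32  0.99 -1.  ]
tool shift mm [-1.8 -2.2 63.4]
rz units -0.13
```

View pics/s9c.png

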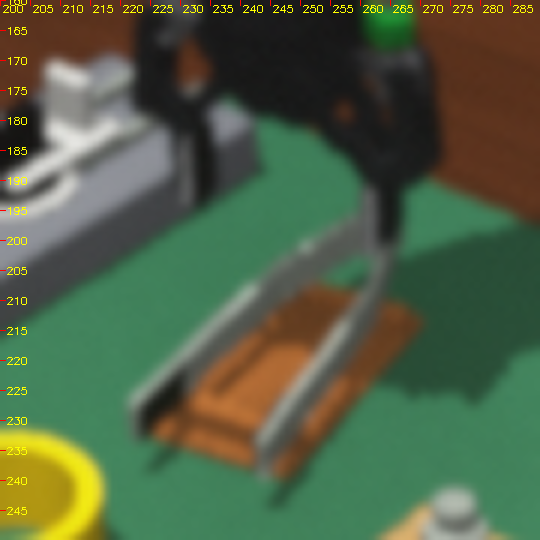

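The open fingers at (230,190) and (265,190) are set wide over the handles of the steel tongs. Going down.

{"name": "move_arm", "arguments": {"increments": [[-2,-2,0,0,0,-0.1,100],[0,0,12,0,0,0,100],[0,0,12,0,0,0,100],[0,0,12,0,0,0,100],[0,0,10,0,0,0,100],[0,0,10,0,0,0,100],[0,0,7,0,0,0,100],[0,0,0,0,0,0,100],[0,0,0,0,0,0,75],[0,0,0,0,0,0,75]]}}

```text
clock: 14.6
tool_pos: [0.5055, -0.0775, 0.0117]
eef_rot: [3.123, 0.337, 0.001]
ft_force: [-0.1, -0.0, -0.7]
grip_width: 0.0641
```

```bash
python3 - <<'E'
from h import *
delta([.506,-.078,.012],-1.355)
p,d=cams.camera('scene');crop(p,200,160,290,250,6,'pics/s10c.png',5)
E
```

```text
t 14.6 pos [ 0.5055 -0.0775  0.0117] yAng -1.3559 z [ 0.001  0.    -1.   ] w 0.0641 F [-0.1 -0.  -0.7] j [-0.72  0.42  0.92  2.06 -0.44  0.87 -0.9 ]
tool shift mm [ 0.4  0.6 -0.3]
rz units -0.01
```

View pics/s10c.png

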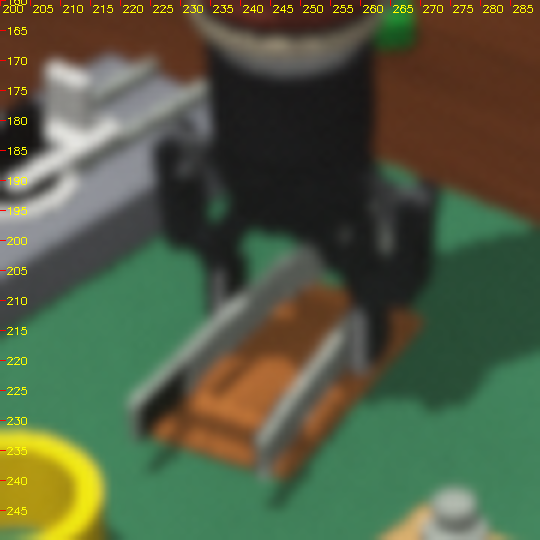

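The fingers sit outside the handles at (236,207) and (261,213). Closing to 52 mm to carry.

{"name": "move_arm", "arguments": {"increments": [[0,0,0,0,0,0,61],[0,0,0,0,0,0,61],[0,0,0,0,0,0,61],[0,0,0,0,0,0,61],[0,0,0,0,0,0,61],[0,0,0,0,0,0,61],[0,0,0,0,0,0,61],[0,0,0,0,0,0,61],[0,0,-10,0,0,0,61],[0,0,-10,0,0,0,61]]}}

```text
clock: 15.65
tool_pos: [0.5049, -0.0775, 0.032]
eef_rot: [3.123, 0.337, -0.001]
ft_force: [-0.3, 0.1, -1.3]
grip_width: 0.0522
```

```bash
python3 - <<'E'
from h import *
delta([.506,-.078,.13],-1.568)
p,d=cams.camera('scene');crop(p,200,160,290,250,6,'pics/s11c.png',5)
E
```

```text
t 15.65 pos [ 0.5049 -0.0775  0.032 ] yAng -1.356 z [-0. -0. -1.] w 0.0522 F [-0.3  0.1 -1.3] j [-0.75  0.39  0.96  2.05 -0.4   0.91 -0.93]
tool shift mm [  0.9   0.7 -98. ]
rz units 2.43
```

View pics/s11c.png

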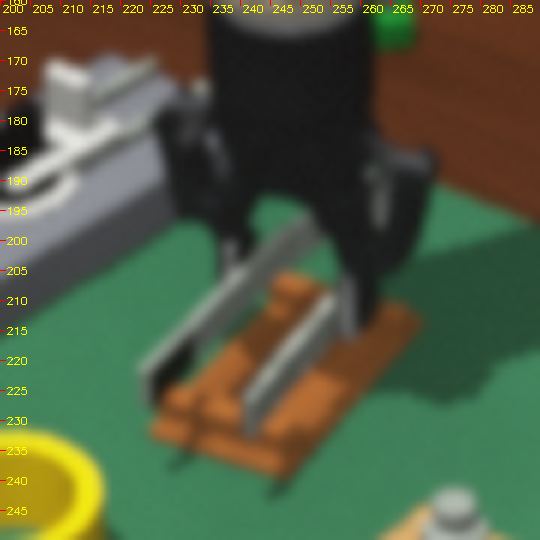

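The tongs lift level, with the tips at (224,222) and (242,230). Carrying them high to a point above the middle weight.

{"name": "move_arm", "arguments": {"increments": [[0,0,-20,0,0,0,61],[0,0,-30,0,0,0,61],[0,0,-30,0,0,0,61],[0,0,-18,0,0,0,61],[11,-27,0,0,0,0,61],[11,-27,0,0,0,0,61],[11,-27,0,0,0,0,61],[11,-27,0,0,0,0,61],[11,-28,0,0,0,0,61],[11,-28,0,0,0,0,61]]}}

```text
clock: 16.7
tool_pos: [0.5346, 0.0982, 0.1298]
eef_rot: [-3.123, -0.337, -0.001]
ft_force: [0.9, 0.5, -0.4]
grip_width: 0.052
```

{"name": "move_arm", "arguments": {"increments": [[0,0,0,0,0,1.2,61],[0,0,0,0,0,1.2,61],[0,0,0,0,0,0,61],[0,0,0,0,0,0,61],[0,0,0,0,0,0,61],[0,0,0,0,0,0,61],[0,0,0,0,0,0,61],[0,0,0,0,0,0,61],[0,0,0,0,0,0,61],[0,0,0,0,0,0,61]]}}

```text
clock: 17.7
tool_pos: [0.5346, 0.0968, 0.1293]
eef_rot: [3.142, 0.009, -0.0]
ft_force: [0.1, 0.9, -0.9]
grip_width: 0.052
```

```bash
python3 - <<'E'
from h import *
delta([.534,.0965,.032],-1.568)
p,d=cams.camera('scene');crop(p,220,170,340,290,6,'pics/s12c.png',10)
p,d=cams.camera('top');crop(p,190,140,320,240,6,'pics/t12c.png',10)
E
```

```text
t 17.7 pos [0.5346 0.0968 0.1293] yAng -1.5652 z [-0. -0. -1.] w 0.052 F [ 0.1  0.9 -0.9] j [-1.14  0.31  1.04  1.89 -0.3   1.11 -1.55]
tool shift mm [-0.6  0.3 97.3]
rz units 0.03
```

View pics/s12c.png

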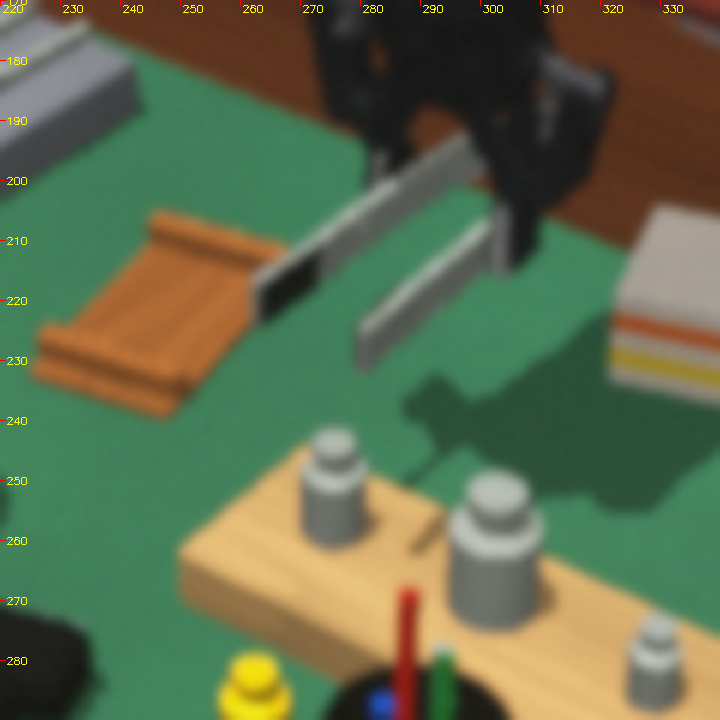

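View pics/t12c.png

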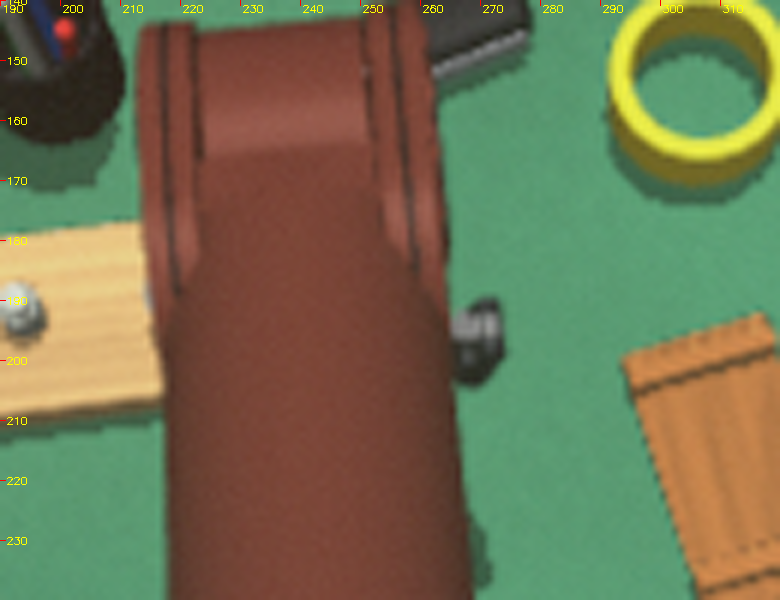

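The scene crop shows the open jaws' tips at about (262,217) and (280,224), with the weight_m top at (275,243). I'll work out where the tips are in the world before going down.

```bash
python3 - <<'E' | sed -n '/-----/,$p'
from m import *
print('-----')
e=w('scene',c(220,170,6,[(257,284),(363,327)]),.1596);print(e,e.mean(0),np.linalg.norm(e[0]-e[1]),'perp ang',ang(e[0],e[1]))
# expected pixels of tips outer top
print(px('scene',[[.634,.0968-.027,.1596],[.634,.0968+.027,.1596]]), c(220,170,6,[(257,284),(363,327)]))
E
```

```text
-----
[[0.6353 0.073  0.1596]
 [0.6329 0.1232 0.1596]] [0.6341 0.0981 0.1596] 0.05019272318084947 perp ang 1.619587566884936
[[261.6956 216.1761]
 [280.0209 224.413 ]] [(262.4166666666667, 216.91666666666666), (280.0833333333333, 224.08333333333334)]
```

The tips are where expected, and the jaw centre is at about (0.614, 0.097) over the weight. Going down.

{"name": "move_arm", "arguments": {"increments": [[-0.5,0.5,12,0,0,0,61],[0,0,14,0,0,0,61],[0,0,14,0,0,0,61],[0,0,10,0,0,0,61],[0,0,0,0,0,0,61],[0,0,0,0,0,0,61],[0,0,0,0,0,0,61],[0,0,0,0,0,0,61],[0,0,0,0,0,0,61],[0,0,0,0,0,0,61]]}}

```text
clock: 18.8
tool_pos: [0.5342, 0.0965, 0.0796]
eef_rot: [-3.141, -0.009, -0.0]
ft_force: [-0.2, -0.2, -1.0]
grip_width: 0.052
```

```bash
python3 - <<'E'
from h import *
delta([.534,.0968,.030],-1.568)
p,d=cams.camera('scene');crop(p,240,190,320,270,8,'pics/s13c.png',5)
E
```

```text
t 18.8 pos [0.5342 0.0965 0.0796] yAng -1.5652 z [ 0.  0. -1.] w 0.052 F [-0.2 -0.2 -1. ] j [-1.08  0.38  0.99  1.94 -0.37  1.02 -1.49]
tool shift mm [-0.3 -0.3 49.6]
rz units 0.03
```

View pics/s13c.png

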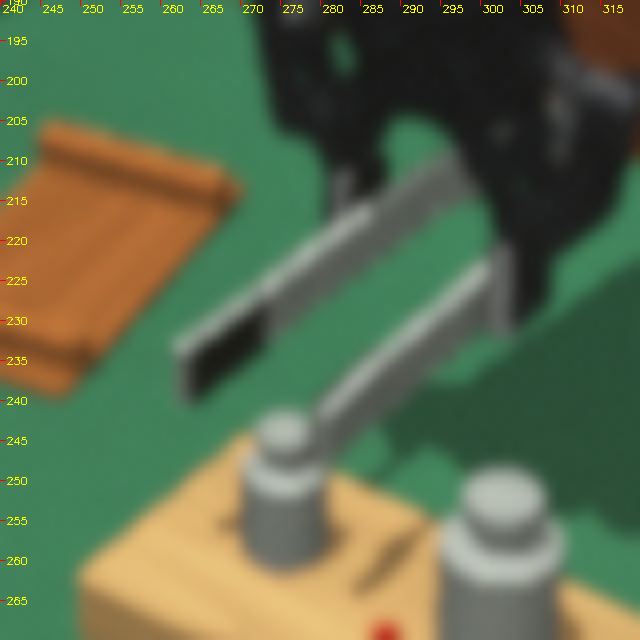

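The weight's top at (275,243) lies between the blades, whose tips are at (263,236) and (281,243). Going down another 50 mm.

{"name": "move_arm", "arguments": {"increments": [[0,0,10,0,0,0,61],[0,0,10,0,0,0,61],[0,0,10,0,0,0,61],[0,0,10,0,0,0,61],[0,0,10,0,0,0,61],[0,0,0,0,0,0,61],[0,0,0,0,0,0,61],[0,0,0,0,0,0,61],[0,0,0,0,0,0,61],[0,0,0,0,0,0,61]]}}

```text
clock: 19.85
tool_pos: [0.5343, 0.0965, 0.0297]
eef_rot: [-3.141, -0.009, -0.001]
ft_force: [0.1, -0.7, -1.4]
grip_width: 0.052
```

```bash
python3 - <<'E'
from h import *
delta([.534,.0968,.030],-1.568)
p,d=cams.camera('scene');crop(p,240,200,320,280,8,'pics/s14c.png',5)
E
```

```text
t 19.85 pos [0.5343 0.0965 0.0297] yAng -1.5652 z [ 0.  0. -1.] w 0.052 F [ 0.1 -0.7 -1.4] j [-1.02  0.46  0.92  1.97 -0.45  0.93 -1.43]
tool shift mm [-0.3 -0.3 -0.3]
rz units 0.03
```

View pics/s14c.png

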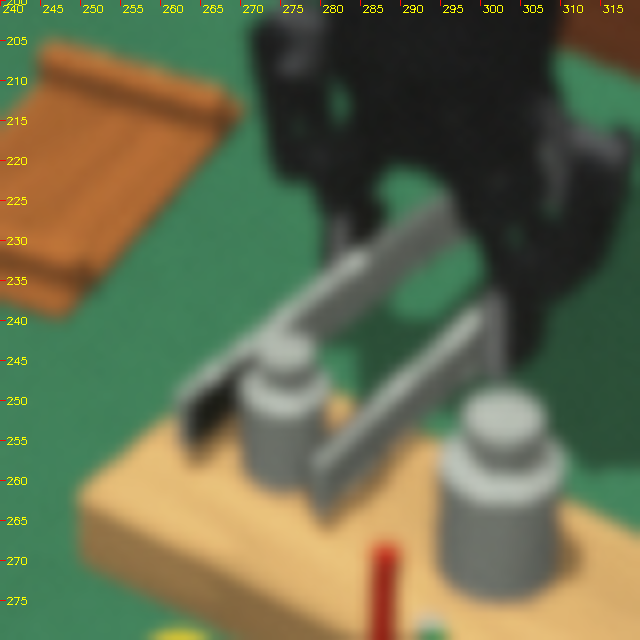

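The jaws straddle weight_m, at (263,254) and (280,261) with the weight at (275,255), and stay clear of the stand. Closing at 40 N.

{"name": "move_arm", "arguments": {"increments": [[0,0,0,0,0,0,57],[0,0,0,0,0,0,54],[0,0,0,0,0,0,50],[0,0,0,0,0,0,45],[0,0,0,0,0,0,40],[0,0,0,0,0,0,40],[0,0,0,0,0,0,40],[0,0,0,0,0,0,40],[0,0,0,0,0,0,40],[0,0,0,0,0,0,40]], "newtons": 40}}

```text
clock: 20.9
tool_pos: [0.5341, 0.0963, 0.0293]
eef_rot: [3.141, 0.009, -0.0]
ft_force: [-0.5, -1.2, 2.7]
grip_width: 0.0429
```

```bash
python3 - <<'E'
from h import *
delta([.534,.0968,.030],-1.568)
p,d=cams.camera('scene');crop(p,240,200,320,280,8,'pics/s15c.png',5)
E
```

```text
t 20.9 pos [0.5341 0.0963 0.0293] yAng -1.5653 z [-0. -0. -1.] w 0.0429 F [-0.5 -1.2  2.7] j [-1.02  0.46  0.92  1.97 -0.45  0.93 -1.43]
tool shift mm [-0.1 -0.5 -0.7]
rz units 0.03
```

View pics/s15c.png

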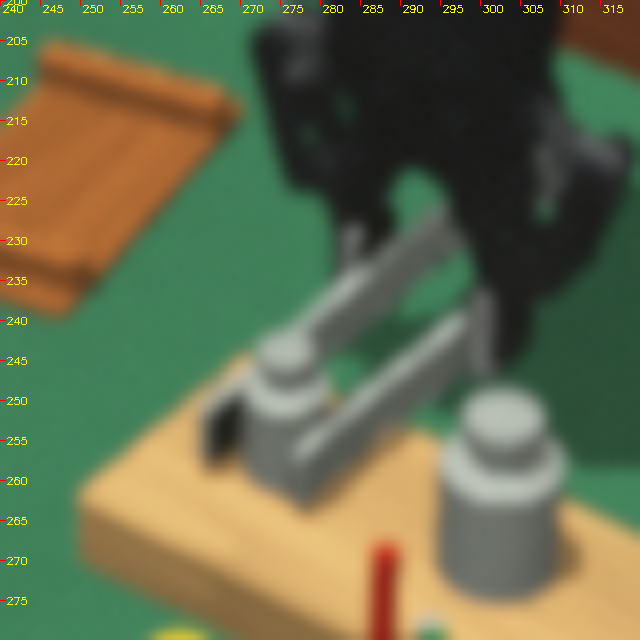

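The width is 43 mm and the jaws are on the weight. Lifting gently.

{"name": "move_arm", "arguments": {"increments": [[0,0,-3,0,0,0,40],[0,0,-6,0,0,0,40],[0,0,-10,0,0,0,40],[0,0,-12,0,0,0,40],[0,0,-12,0,0,0,40],[0,0,-10,0,0,0,40],[0,0,-5,0,0,0,40],[0,0,0,0,0,0,40],[0,0,0,0,0,0,40],[0,0,0,0,0,0,40]]}}

```text
clock: 21.95
tool_pos: [0.5338, 0.0964, 0.0869]
eef_rot: [3.141, 0.009, -0.001]
ft_force: [0.1, 0.3, -4.0]
grip_width: 0.0426
```

```bash
python3 - <<'E'
from h import *
delta([.534,.0968,.030],-1.568)
p,d=cams.camera('scene');crop(p,240,180,320,270,8,'pics/s16c.png',5)
E
```

```text
t 21.95 pos [0.5338 0.0964 0.0869] yAng -1.5652 z [-0.001 -0.    -1.   ] w 0.0426 F [ 0.1  0.3 -4. ] j [-1.09  0.37  1.    1.93 -0.36  1.03 -1.5 ]
tool shift mm [ 0.3 -0.4 56.9]
rz units 0.03
```

View pics/s16c.png

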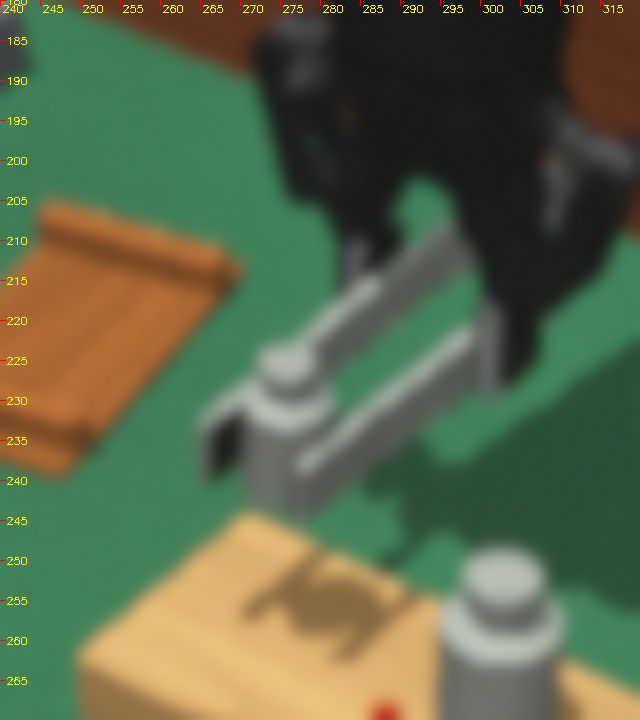

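weight_m is lifted clear of the stand and upright: its top is at (275,225) and its shadow lies on the stand. Raising it further and carrying it to the outlet.

{"name": "move_arm", "arguments": {"increments": [[0,0,-15,0,0,0,40],[0,0,-20,0,0,0,40],[0,0,-20,0,0,0,40],[0,8,0,0,0,0,40],[-1,16,0,0,0,0,40],[-2,25,0,0,0,0,40],[-2,25,0,0,0,0,40],[-2,25,0,0,0,0,40],[-2,25,0,0,0,0,40],[-2,25,0,0,0,0,40]]}}

```text
clock: 23.0
tool_pos: [0.5225, -0.0552, 0.1414]
eef_rot: [3.141, 0.006, -0.003]
ft_force: [-0.1, 0.2, -4.2]
grip_width: 0.0429
```

{"name": "move_arm", "arguments": {"increments": [[-2,25,0,0,0,0,40],[-2,25,0,0,0,0,40],[-2,25,0,0,0,0,40],[-2,25,0,0,0,0,40],[-2,25,0,0,0,0,40],[-2,25,0,0,0,0,40],[-2,25,0,0,0,0,40],[-2,22,0,0,0,0,40],[0,14,0,0,0,0,40],[0,6,0,0,0,0,40]]}}

```text
clock: 24.0
tool_pos: [0.507, -0.2726, 0.1415]
eef_rot: [3.141, 0.003, -0.003]
ft_force: [0.0, 0.2, -2.9]
grip_width: 0.0427
```

{"name": "move_arm", "arguments": {"increments": [[0,0,0,0,0,0,40],[0,0,0,0,0,0,40],[0,0,0,0,0,0,40],[0,0,0,0,0,0,40],[0,0,0,0,0,0,40],[0,0,0,0,0,0,40],[0,0,0,0,0,0,40],[0,0,0,0,0,0,40],[0,0,0,0,0,0,40],[0,0,0,0,0,0,40]]}}

```text
clock: 25.0
tool_pos: [0.5091, -0.2698, 0.1423]
eef_rot: [3.142, 0.009, 0.0]
ft_force: [0.3, -0.2, -3.8]
grip_width: 0.0425
```

```bash
python3 - <<'E'
from h import *
delta([.509,-.269,.125],-1.565)
p,d=cams.camera('scene');cv2.imwrite('pics/s17.png',p);crop(p,140,110,260,220,6,'pics/s17c.png',5)
E
```

```text
t 25.0 pos [ 0.5091 -0.2698  0.1423] yAng -1.5654 z [ 0. -0. -1.] w 0.0425 F [ 0.3 -0.2 -3.8] j [-0.44  0.4   1.06  1.8  -0.38  1.17 -0.82]
tool shift mm [-0.1 -0.8 17.3]
rz units -0.0
```

View pics/s17c.png

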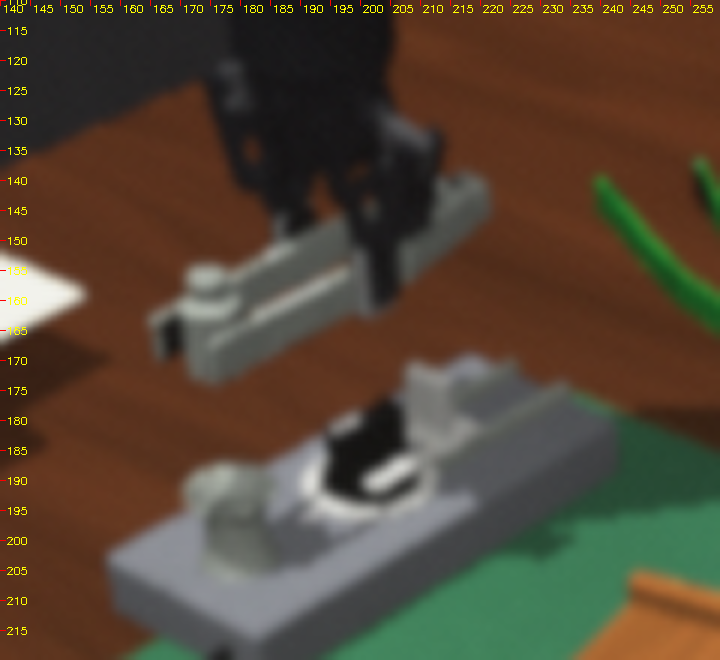

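The weight at (174,160) hangs above the outlet at (177,190). Lowering it 17 mm, settling, then checking.

{"name": "move_arm", "arguments": {"increments": [[0,-0.8,4,0,0,0,40],[0,0,5,0,0,0,40],[0,0,5,0,0,0,40],[0,0,3,0,0,0,40],[0,0,0,0,0,0,40],[0,0,0,0,0,0,40],[0,0,0,0,0,0,40],[0,0,0,0,0,0,40],[0,0,0,0,0,0,40],[0,0,0,0,0,0,40]]}}

```text
clock: 26.05
tool_pos: [0.5092, -0.2689, 0.1254]
eef_rot: [3.142, 0.009, 0.0]
ft_force: [-0.6, -1.5, -2.2]
grip_width: 0.0427
```

```bash
python3 - <<'E'
from h import *
delta([.509,-.269,.125],-1.565)
p,d=cams.camera('scene');cv2.imwrite('pics/s18.png',p);crop(p,150,140,230,220,8,'pics/s18c.png',5)
print(px('scene',[[.5895,-.2687,.075],[.5895,-.2687,.173],[.5895,-.2687,.125]]))
p,d=cams.camera('top');crop(p,330,150,410,250,6,'pics/t18c.png',5)
E
```

```text
t 26.05 pos [ 0.5092 -0.2689  0.1254] yAng -1.5652 z [ 0. -0. -1.] w 0.0427 F [-0.6 -1.5 -2.2] j [-0.43  0.42  1.05  1.82 -0.4   1.14 -0.81]
tool shift mm [-0.2  0.1  0.4]
rz units -0.0
[[178.91216403 191.33602933]
 [175.02886863 161.29645601]
 [176.96959125 176.31966442]]
```

View pics/s18c.png

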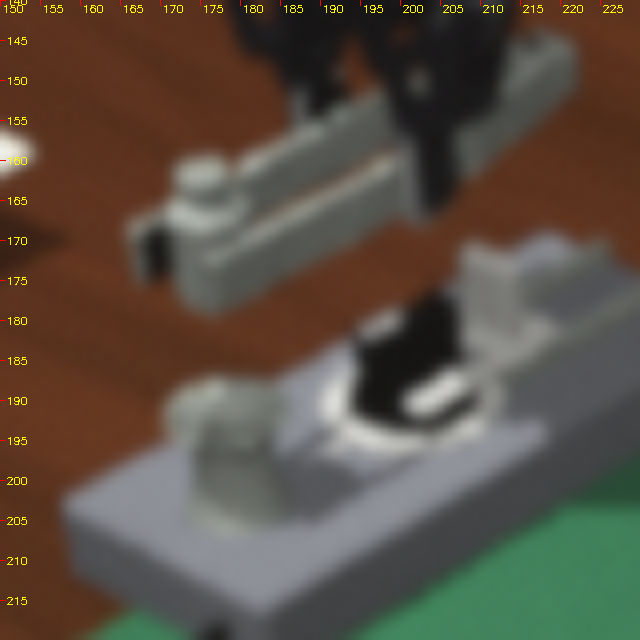

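View pics/t18c.png

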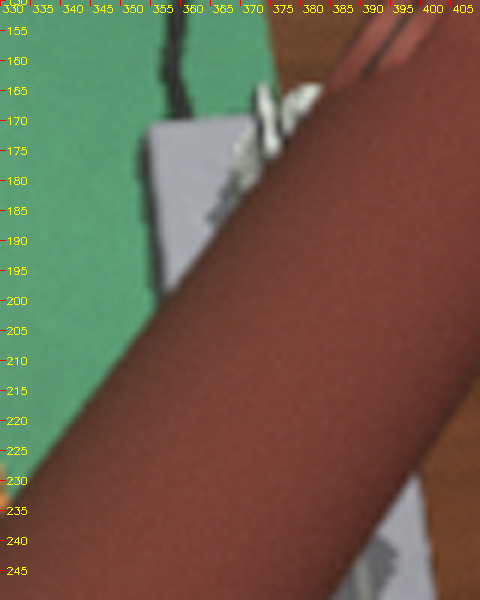

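The weight's top in the scene is at (175,160.5); for a weight centred 50 mm above the outlet I predicted (175.0,161.3). The lock is home at (211,178) and the knob is along the unit's axis. In the top view the arm covers most of the unit, but the jaw tip at (372,168) is over the outlet. Handing in.

```bash
python3 -c "
from rig import ticket,sensors
print(ticket.close_job()); print(sensors.read_state()['tool_pos'])"
```

```text
the job is handed in; nothing more can be done
None
the job is handed in; nothing more can be done
```

I turned the knob to the mark and slid the lock 55 mm to home. I then picked up the steel tongs, lifted the middle weight off the stand and handed in after about 26 s with the weight held over the outlet.

- **Knob and lock:** the pointer angle gave a knob value of about 1.6 rad before I slid the lock. The last scene picture shows the knob still along the unit and the fork home around the bar.
- **Weight:** it hangs upright. Its top in the scene picture is within about 1 px of where a centred weight 50 mm above the outlet should be. The hand opening was steady at 43 mm, which matches the jaws being closed on the middle weight.
- **Not confirmed:** in the last top picture the arm hid most of the unit, so the centring rests on the scene view and the arm's own pose. I also didn't re-measure the other weights and loose things at the end, but nothing I saw suggested they had moved. No check failed or disagreed.

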